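# Hold the vacuum trap's bayonet lid at its vent position

### The arm

A 6-joint arm with a two-finger parallel gripper is mounted at the origin on the work surface. World frame = base frame: x ahead of the robot, y to its left, z up, the work surface at z = 0. Lengths are in mm, angles in rad, forces in N, time in s.
With the tool pointing down it reaches from about 275 to 825 mm from the base axis. Payload 4.9 kg.
Tool frame: the origin (TCP) lies between the finger pads; the fingertips stand 14 mm ahead of it and the grasp point (between the pads) lies 5 mm behind it; z points along the fingers, y is the line along which they close (so a half turn about z gives the same grasp; the last joint's range is limited). The gripper opens to 85 mm and grips with 20 to 120 N. Pads are 22 mm wide; open, the fingers measure 114 mm over their backs; the gripper's body (76 mm by 85 mm) begins 54 mm behind the grasp point. The pads swing forward as they close: fully open they stand 13 mm farther back than shut.
Start: joints at [-1.303, 0.326, -0.193, 1.052, 0, 1.437], TCP at [215.105, -506.21, 245.281] pointing down, gripper open.
Joint ranges: [-2.65, 2.65], [-0.97, 1.79], [-1.3, 1.35], [-1.93, 2.1], [-1.47, 1.37], [-3.14, 3.14]. Speed limits (rad/s): [2.57, 2.57, 3.14, 3.14, 3.14, 3.14].

### API

Orientations are given as a rotation vector (axis times angle).
In Python, from plant import r gives the robot as it stands.
- The arm moves only by the tool send_rows, never from a script. Its arguments are lists of equal length, an entry for each row: "delta_pos": the shift along the tool's x, y, z in m, a list of three; "turn": the turn, a rotation vector about the tool's x, y, z in degrees, a list of three; "fingers": the closure, from 0 (fully open) to 1 (shut). A call has exactly 8 rows; each row is the pose to reach, as a shift and turn from the pose commanded when the call began, along the tool's axes at that moment; what a row does not reach only later rows make up. A row lasts 1/10 s, in which the tool goes at most 50 mm and 8.59 degrees, less where a joint would pass 70% of its speed; a pose out of reach is approached as far as the arm can. A call with a gripper value outside its range is refused whole. The fingers move at their own pace and stop on an object; "grip_force" is the grip in N (left out, the last holds). Time passes only in rows, so rows that repeat a pose let the fingers close, or fill a call up. It gives the time, the measured TCP pose, the force, the opening and the grip force at its end, in the units of the state.
- r.get_state(): the state, without advancing time (a new reading comes with each control period).
- r.snapshot(name): name is "scene" or "top" or "wrist"; returns the picture (420x560x3 uint8, red, green, blue); there is no depth.
- r.get_calibration(name): a dict with "mtx" (3x3 intrinsics, pixels), "R" (3x3) and "t" (3): a world point X has camera coordinates R X + t; the wrist camera has in their place "hand_eye" (4x4, takes a point from camera to tool coordinates, whose origin is the TCP and whose axes are the flange's). Camera axes: x right, y down, z forward; pixel columns grow to the right and rows downward; lengths in mm; the calibration is good to about 2 mm. The wrist camera is an equidistant fisheye: a pixel r from the principal point sees the ray r / f radians off the axis. A picture is of the moment at which its call begins: read the wrist's pose just before it. get_calibration takes no time and is no camera call.
- r.job_done(): hands the job in; it is judged then, once.
Trained networks look in the newest picture that a camera, given by its name, has taken for a name from the list of things; names that differ only in an ending like _2 or _b are one class to them, and where a whole thing is asked for, a point or a joint stands for the part that bears it (a point fixed in the world has none). Each returns a list of dicts, best first, with "score" (0 to 1); they miss things now and then, are a little off and sometimes report something else, mostly with a low value. They report only what shows in the picture. A call takes as long as a camera call. They do not tell look-alikes from the thing itself.
- r.trace(thing, camera): "pixels" (420x560 bool, what is visible of it) and "position" ([column, row] in pixels, amid what is visible of it).
The state is a dict: "time_s": time; "q": joint angles; "dq": joint speeds; "tau": joint torques, N m; "eef_pos": TCP position; "eef_rot": TCP orientation; "wrist_force": force on the tool from outside, world axes, zero at the start; "moment": the same for the moment, N m; "width": finger opening in mm; "gripper_force": force on a finger pad.
Only numpy, scipy, OpenCV 4.12 (cv2) and the standard library are available. Lean on these libraries where they do the work, as an engineer would, in place of code of your own. Each camera call takes 0.05 s, during which the arm holds its last target. There are 200 camera calls.

### The job

The vacuum trap has just been emptied: push its drip drawer fully home, then put the bar-handled lid on the pot, its two lugs dropping through the two notches so that the lid sits flat on the rim. Turn it clockwise (seen from above), against the spring, half-way to the lock, until the bar handle lines up with the two ribs on the outside of the pot and well before the lock clicks; the spring would turn the lid back, so finish with the gripper still holding it there. Leave the jars and the other loose things where they are.

Things in the scene. Friction and masses are not known exactly. Their poses are not given: they have to be found in the camera images.
- trap: vacuum-trap station fixed to the bench: a brushed-metal housing 160 x 150 mm, 80 mm high, origin at the centre of its underside; its front (-x of its own frame, towards the robot) carries the drip drawer, its top carries the pot in the middle
- trap_drawer0 (a joint): how far the drip drawer is out, in m: 0 fully home, grows as it comes out along the station's -x; about 1 N of friction, stays where it is left
- trap_drawer0_handle (a point): middle of the drawer's dark bar handle (75 mm wide, along the station's y, 35 mm in front of the drawer front, about 44 mm above the bench, top about 36 mm below the housing's top); the handle can be pushed towards +x of the station
- pot: round grey pot fixed on the housing, 100 mm across, 70 mm high; origin at the centre of its underside (80 mm above the bench), z up. Its rim flange (6 mm thick, top at 70 mm, hole 64 mm across) has two open notches on the pot's own x axis (+x and -x), 16 to 20 mm wide, reaching out to 84 mm across. From there lugs turn only clockwise (seen from above) under the flange
- catch (a point): one of two facing sprung catches: small round steel bosses outside the pot's wall, 77 degrees clockwise of the notches, 58 mm up the pot; the lugs meet them when the lid has turned about 63 degrees and are locked near 90 degrees. Not to be reached
- half_mark: the pair of bare-metal upright ribs on the outside of the pot's rim, across from each other, 6 mm wide, reaching from 50 to 62 mm off the axis, tops level with the rim; origin on the pot's axis at its underside; the ribs lie on this frame's x axis, which is 45 degrees clockwise of the notches
- vent_plate (a joint): sprung plate inside the pot, in rad, grows clockwise: 0 at rest; the lid's lugs meet its two dogs after about 9 degrees (0.16 rad) of lid turn and then carry it along, so it reads about 0.62 when the lid is at the ribs and 0.97 at 65 degrees; its spring resists with 0.05 to 0.25 N m and turns the lid back when let go
- lid: the bayonet lid, 0.2 kg, upright on the bench: metal disc 92 mm across (14 to 19 mm above the origin), under it a plug 58 mm across with two lugs (10 mm wide, 5 mm thick, at the very bottom, reaching 39 mm off the axis), on top a black bar handle. Origin at the centre of the plug's underside, z up; bar and lugs lie along its x axis. Seated, its origin is 56 mm above the pot's
- lid_grip (a point): point to grip on the lid's bar handle (76 mm long, 14 mm wide, 30 mm high, 19 to 49 mm above the lid's origin; a half turn changes nothing): on the axis, 42 mm above the lid's origin; the fingers close across the bar, along the lid's y
- jar_a: bystander: closed glass jar with a red cap, 62 mm across, 105 mm high; origin at the centre of its underside
- jar_b: bystander: closed glass jar with a red cap, 62 mm across, 105 mm high; origin at the centre of its underside
- jar_c: bystander: closed glass jar with a red cap, 62 mm across, 105 mm high; origin at the centre of its underside
- jar_d: bystander: closed glass jar with a red cap, 62 mm across, 105 mm high; origin at the centre of its underside
- blank_cap: bystander: small plain metal cap 66 mm across and 12 mm high with a round knob (20 mm across, top at 34 mm); not the lid; origin at the centre of its underside
- wrench: bystander: steel spanner 160 mm long lying on the bench beyond the station; origin under its middle
- gasket: bystander: flat black rubber ring 68 mm across, 8 mm high, lying on the bench; origin at the centre of its underside
Things that resemble listed ones, but are neither listed nor needed, are in the scene too. What is shaped like the lid but blue or yellow is not meant.

How it is judged (in metres and radians):
On the way, in this order (a step that is already met when the one before it is completed fails the run):
1. the drip drawer is pushed fully home (value of joint trap_drawer0 below 0.005 m), for 0.2 s.
2. the lid sits flat on the pot's rim with its lugs through the notches (z of lid in the frame of pot between 0.052 and 0.059 m and horizontal distance between lid and pot below 0.006 m and angle between lid's own z axis and vertical below 0.08 rad), for 0.1 s.
3. the lid is turned to the ribs and held by the gripper (all of step 2 and angle between the x axis of lid and the x axis of half_mark, either way round below 0.16 rad and value of joint vent_plate between 0.4 and 0.95 rad and contact force between the fingers and lid above 2 N), for 0.3 s.
At the end, for the whole second after the job is handed in: Drawer home within 5 mm; lid flat on the rim (within 3 mm in height, 6 mm off centre, 0.08 rad tilt); its bar within 0.16 rad (9 degrees) of the ribs, the sprung plate carried along (0.40 to 0.95 rad); lid at rest and gripped by the fingers with more than 2 N (all of step 3 and value of joint trap_drawer0 below 0.005 m and angular speed of lid below 0.15 rad/s and linear speed of lid below 0.02 m/s); the arm keeps its last pose, push and grip.
It fails at once if the lid is turned on into the lock (plate beyond 1.02 rad) (value of joint vent_plate above 1.02 rad).
It fails at once if a jar, the blank cap, the wrench or the gasket is shifted by more than 30 mm (distance of any of jar_a, jar_b, jar_c, jar_d, blank_cap, wrench, gasket from where it was at the start of the episode above 0.03 m).
It also fails if it takes over 51 s, if anything falls off the work surface, if the arm or the gripper's body presses on something with over 40 N, if the wrist force passes 120 N, or if a joint passes its speed limit or range.

## Working session

There is one attempt and no reset: what is moved stays moved. The work goes in short steps, Python scripts to look and compute and a tool call to move; the robot and the scene stay as the last step left them, time stands still between calls to the robot, and variables do not carry over. Pictures are saved under pics/ and viewed, at most 10 in all, crops included, and the job is handed in when it is done.

Besides the shell and the picture viewer there is one more tool, called in YAML: its name, and indented under it one key for each argument. send_rows: Moves the arm, as the interface text tells. Its arguments: {"type":"object","properties":{"delta_pos":{"type":"array","items":{"type":"array","items":{"type":"number"}}},"turn":{"type":"array","items":{"type":"array","items":{"type":"number"}}},"fingers":{"type":"array","items":{"type":"number"}},"grip_force":{"type":"number"}},"required":["delta_pos","turn","fingers"]}

```bash
ls; mkdir -p pics; cat > h.py <<'E'
import numpy as np, cv2
from scipy.spatial.transform import Rotation as Ro
from plant import r
def save(n,im): cv2.imwrite('pics/'+n+'.png',im[:,:,::-1])
def ray(cam,px,st=None):
    c=r.get_calibration(cam); K=np.array(c['mtx'])
    if cam!='wrist':
        d=np.linalg.inv(K)@[px[0],px[1],1]; R=np.array(c['R']); t=np.array(c['t'])
        return -R.T@t, R.T@d/np.linalg.norm(d)
    x=(px[0]-K[0,2])/K[0,0]; y=(px[1]-K[1,2])/K[1,1]; th=np.hypot(x,y)
    d=np.array([np.sin(th)*x/th,np.sin(th)*y/th,np.cos(th)]) if th>1e-9 else np.array([0,0,1.])
    H=np.array(c['hand_eye']); Rt=Ro.from_rotvec(st['eef_rot']).as_matrix()
    return np.array(st['eef_pos'])+Rt@H[:3,3], Rt@H[:3,:3]@d
def atz(cam,px,z,st=None):
    o,d=ray(cam,px,st); return o+d*(z-o[2])/d[2]
E
python3 - <<'E'
from h import *
s=r.get_state(); print(s)
a=r.snapshot('scene'); save('scene0',a); b=r.snapshot('top'); save('top0',b)
for cam in ('scene','top'):
    print(cam, r.get_calibration(cam))
    for n in ('trap','trap_drawer0_handle','pot','half_mark','lid','catch','jar_a','blank_cap','wrench','gasket'):
        try: print(n,[(np.round(d['position']),round(d['score'],2),int(d['pixels'].sum())) for d in r.trace(n,cam)])
        except Exception as e: print(n,e)
E
```

```text
pics
{'time_s': 0.0, 'q': array([-1.30316562e+00,  3.26943518e-01, -1.93597940e-01,  1.05200745e+00,
       -1.84655718e-06,  1.43664258e+00]), 'dq': array([ 3.83232841e-04, -3.82290653e-06, -1.83746641e-03,  9.83121797e-04,
       -4.23253338e-04,  1.46224710e-04]), 'tau': array([-1.64622881e-03, -4.43401158e+01,  2.62439793e+01,  1.56001851e-02,
       -4.06411036e-04, -4.74261697e-06]), 'eef_pos': array([ 214.96553922, -505.63333352,  244.49668558]), 'eef_rot': array([-3.07669847e+00, -6.26536080e-01,  1.86381540e-04]), 'wrist_force': array([ 0.78808456, -0.43068288,  0.47819841]), 'moment': array([ 0.03698412,  0.03236904, -0.02769785]), 'gripper_force': 0.0, 'width': 85.49116909049185}
scene {'mtx': array([[415.02109016,   0.        , 276.67401794],
       [  0.        , 415.02109016, 215.48733793],
       [  0.        ,   0.        ,   1.        ]]), 'R': array([[-0.79908898,  0.60094746, -0.01785907],
       [ 0.4967202 ,  0.64317831, -0.58274411],
       [-0.33871203, -0.47453536, -0.81245945]]), 't': array([ 513.95369215, -185.10797265, 1237.51769352])}
trap [(array([261., 2
[... 1379 characters left out ...]
 218.]), 0.77, 1329)]
pot [(array([290., 176.]), 0.69, 1364)]
half_mark []
lid [(array([385., 202.]), 0.88, 779), (array([408., 155.]), 0.88, 731), (array([436., 247.]), 0.82, 833), (array([431., 199.]), 0.65, 808), (array([166., 252.]), 0.27, 588)]
catch [(array([272., 137.]), 0.74, 345), (array([290., 191.]), 0.72, 4214), (array([289., 175.]), 0.68, 1420)]
jar_a [(array([166., 250.]), 0.87, 649), (array([383., 262.]), 0.87, 519), (array([185., 156.]), 0.85, 578), (array([352., 156.]), 0.79, 514)]
blank_cap [(array([156., 199.]), 0.63, 407), (array([291., 172.]), 0.32, 473)]
wrench [(array([276., 135.]), 0.92, 461), (array([381., 202.]), 0.49, 788)]
gasket [(array([209., 281.]), 0.75, 298)]
```

```bash
python3 - <<'E'
import cv2
a=cv2.imread('pics/top0.png')[110:310,130:470]; cv2.imwrite('pics/topc.png',cv2.resize(a,None,fx=2.3,fy=2.3,interpolation=cv2.INTER_CUBIC))
a=cv2.imread('pics/scene0.png')[110:400,130:460]; cv2.imwrite('pics/scenec.png',cv2.resize(a,None,fx=2,fy=2,interpolation=cv2.INTER_CUBIC))
E
```

```text
(no output)
```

View pics/topc.png

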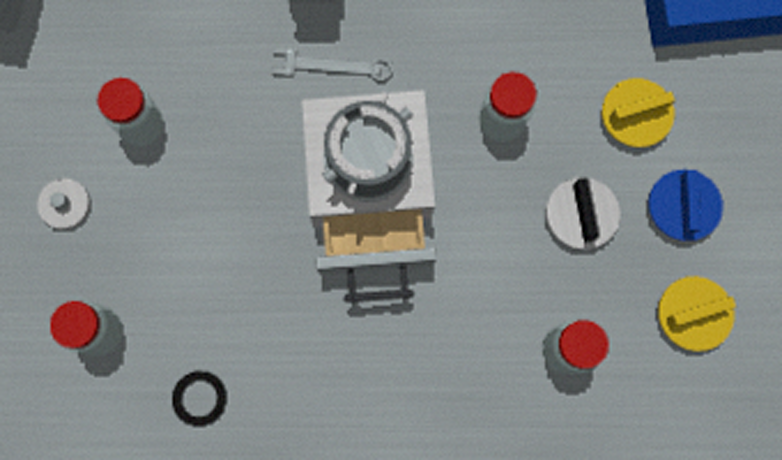

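View pics/scenec.png

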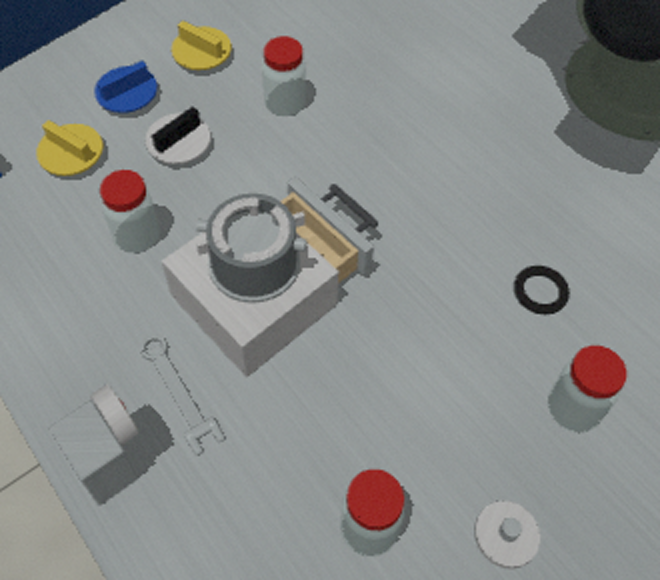

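The top view shows the black-bar metal lid at (385,202), with blue and yellow look-alikes to its right. The station is at (289,185) with its drawer open towards the robot, and the handle is at (294,238). One notch is at about (283,159).

```bash
python3 - <<'E'
from h import *
c=lambda x,y:(130+x/2.3,110+y/2.3)
s=lambda x,y:(130+x/2,110+y/2)
p=lambda n,v:print(n,np.round(v,1))
p('pot rim ctr top',atz('top',c(368,144),150)); p('pot rim ctr scene',atz('scene',s(253,232),150))
p('notch',atz('top',c(353,113),150))
for a,b in (((303,100),'FL far'),((426,91),'far R'),((435,207),'near R'),((312,216),'near L')): p(b,atz('top',c(*a),80))
p('hL',atz('top',c(346,299),44));p('hR',atz('top',c(413,294),44))
p('front L',atz('top',c(318,262),70));p('front R',atz('top',c(435,254),70))
p('barA',atz('top',c(578,181),49));p('barB',atz('top',c(590,241),49));p('lid disc',atz('top',c(582,214),19))
p('lid scene disc', atz('scene',s(179,139),19)); p('barA s',atz('scene',s(193,114),49)); p('barB s',atz('scene',s(158,143),49))
for n,a,z in (('jar',(584,344),105),('jar',(513,94),105),('blue',(685,206),19),('yel',(696,315),19),('yel',(638,113),19)): p(n,atz('top',c(*a),z))
print(r.get_calibration('wrist'))
E
```

```text
pot rim ctr top [656.4 -54.5 150. ]
pot rim ctr scene [658.7 -48.9 150. ]
notch [693.  -37.5 150. ]
FL far [732.4  25.3  80. ]
far R [ 743.1 -125.    80. ]
near R [ 598.2 -133.9   80. ]
near L [587.6  12.8  80. ]
hL [492.3 -27.1  44. ]
hR [ 498.3 -108.2   44. ]
front L [533.6   5.7  70. ]
front R [ 543.1 -133.8   70. ]
barA [ 637.1 -311.8   49. ]
barB [ 562.3 -323.1   49. ]
lid disc [ 601.9 -321.7   19. ]
lid scene disc [ 604.2 -319.2   19. ]
barA s [ 574.9 -321.7   49. ]
barB s [ 641.4 -306.5   49. ]
jar [ 434.4 -297.8  105. ]
jar [ 730.2 -226.9  105. ]
blue [ 611.8 -450.3   19. ]
yel [ 475.4 -454.9   19. ]
yel [ 733.4 -398.6   19. ]
{'mtx': array([[325.1922621 ,   0.        , 278.52523767],
       [  0.        , 325.1922621 , 209.68973969],
       [  0.        ,   0.        ,   1.        ]]), 'hand_eye': array([[ 4.95894723e-04, -9.61345711e-01, -2.75343745e-01,
         6.98745455e+01],
       [ 9.99999546e-01,  7.00747131e-04, -6.45613906e-04,
        -6.32734895e-01],
       [ 8.13604499e-04, -2.75343300e-01,  9.61345622e-01,
        -1.28593165e+02],
       [ 0.00000000e+00,  0.00000000e+00,  0.00000000e+00,
         1.00000000e+00]])}
```

send_rows:
  delta_pos:
    - [0.035,-0.0265,0]
    - [0.07,-0.053,0]
    - [0.105,-0.0795,0]
    - [0.14,-0.106,0]
    - [0.175,-0.1325,0]
    - [0.21,-0.159,0]
    - [0.245,-0.1855,0]
    - [0.28,-0.212,0]
  turn:
    - [0,0,-8]
    - [0,0,-16]
    - [0,0,-24]
    - [0,0,-32]
    - [0,0,-40]
    - [0,0,-48]
    - [0,0,-56]
    - [0,0,-64]
  fingers: [1,1,1,1,1,1,1,1]

```text
time_s: 1.9
eef_pos: [390.6, -200.1, 245.6]
eef_rot: [2.272, 2.169, 0.0]
wrist_force: [0.3, -0.6, -0.6]
width: -0.4
gripper_force: 0.0
```

```bash
cat >> h.py <<'E'
def go(x,y,z,yaw):
    "print tool-frame shift (m) and turn (deg) to a world TCP target, tool down at yaw (deg)"
    s=r.get_state(); R=Ro.from_rotvec(s['eef_rot'])
    T=Ro.from_euler('z',yaw,degrees=True)*Ro.from_euler('x',180,degrees=True)
    d=R.inv().apply(np.array([x,y,z])-s['eef_pos'])
    print('t',s['time_s'],'pos',np.round(s['eef_pos'],1),'F',np.round(s['wrist_force'],1),'w',round(s['width'],1))
    print('delta',np.round(d/1000,4),'|',round(np.linalg.norm(d)),'turn',np.round((R.inv()*T).as_rotvec(degrees=True),1))
E
python3 -c "
from h import *
go(465,-71,245,184)"
```

```text
t 1.9 pos [ 390.6 -200.1  245.6] F [ 0.3 -0.6 -0.6] w -0.4
delta [0.1324 0.0683 0.0006] | 149 turn [  0.    0.1 -96.7]
```

send_rows:
  delta_pos:
    - [0.03,0.015,0]
    - [0.06,0.03,0]
    - [0.09,0.045,0]
    - [0.12,0.06,0]
    - [0.132,0.068,0]
    - [0.132,0.068,0]
    - [0.132,0.068,0]
    - [0.132,0.068,0]
  turn:
    - [0,0,-8.5]
    - [0,0,-17]
    - [0,0,-25.5]
    - [0,0,-34]
    - [0,0,-42.5]
    - [0,0,-51]
    - [0,0,-59.5]
    - [0,0,-68]
  fingers: [1,1,1,1,1,1,1,1]

```text
time_s: 2.7
eef_pos: [464.8, -73.0, 245.3]
eef_rot: [0.669, 3.07, -0.0]
wrist_force: [0.2, -0.5, 0.1]
width: -0.3
gripper_force: 0.0
```

```bash
python3 -c "
from h import *
go(455,-71,150,184)"
```

```text
t 2.7 pos [464.8 -73.  245.3] F [ 0.2 -0.5  0.1] w -0.3
delta [ 0.0097 -0.0022  0.0953] | 96 turn [ -0.    0.  -28.6]
```

send_rows:
  delta_pos:
    - [0.003,0,0.02]
    - [0.006,-0.001,0.045]
    - [0.009,-0.002,0.07]
    - [0.01,-0.002,0.095]
    - [0.01,-0.002,0.095]
    - [0.01,-0.002,0.095]
    - [0.01,-0.002,0.095]
    - [0.01,-0.002,0.095]
  turn:
    - [0,0,-8]
    - [0,0,-16]
    - [0,0,-24]
    - [0,0,-28.5]
    - [0,0,-28.5]
    - [0,0,-28.5]
    - [0,0,-28.5]
    - [0,0,-28.5]
  fingers: [1,1,1,1,1,1,1,1]

```text
time_s: 3.5
eef_pos: [455.9, -71.2, 151.6]
eef_rot: [-0.095, 3.138, -0.001]
wrist_force: [0.4, -0.1, -0.6]
width: -0.3
gripper_force: 0.0
```

```bash
python3 - <<'E'
from h import *
s=r.get_state(); im=r.snapshot('wrist'); save('w1',im)
for n in ('trap_drawer0_handle','pot','trap'):
    for d in r.trace(n,'wrist'): print(n,d['position'],d['score'],d['pixels'].sum(),np.round(atz('wrist',d['position'],44,s),1))
go(455,-71,39,184)
E
```

```text
trap_drawer0_handle [315.3, 284.7] 0.91 2466 [516.3 -36.3  44. ]
trap_drawer0_handle [499.3, 405.0] 0.39 900 [719.2 256.   44. ]
trap [316.8, 285.7] 0.93 2307 [517.2 -34.9  44. ]
t 3.7 pos [455.2 -71.  150.9] F [-0.9 -0.7  0.4] w -0.2
delta [3.000e-04 1.000e-04 1.119e-01] | 112 turn [-0.   0.1 -0.5]
```

View pics/w1.png

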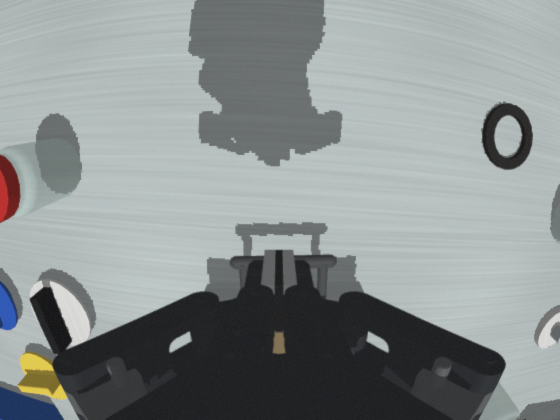

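The drawer handle's bar spans columns 232–335 at row 262, with the fingers in front of its middle.

```bash
python3 - <<'E'
from h import *
s=r.get_state()
for p in ((233,262),(284,258),(335,262)): print(np.round(atz('wrist',p,42,s),1))
E
```

```text
[ 499.3 -104.4   42. ]
[492.9 -63.5  42. ]
[494.3 -21.9  42. ]
```

send_rows:
  delta_pos:
    - [0,-0.003,0.025]
    - [0,-0.006,0.055]
    - [0,-0.006,0.085]
    - [0,-0.006,0.105]
    - [0,-0.006,0.112]
    - [-0.007,-0.006,0.112]
    - [-0.015,-0.007,0.112]
    - [-0.022,-0.007,0.112]
  turn:
    - [0,0,0]
    - [0,0,0]
    - [0,0,0]
    - [0,0,0]
    - [0,0,0]
    - [0,0,0]
    - [0,0,0]
    - [0,0,0]
  fingers: [1,1,1,1,1,1,1,1]

```text
time_s: 4.5
eef_pos: [479.5, -77.0, 39.6]
eef_rot: [-0.096, 3.137, -0.002]
wrist_force: [-0.5, -1.4, -1.1]
width: 0.1
gripper_force: 0.0
```

send_rows:
  delta_pos:
    - [-0.006,0,0]
    - [-0.012,0,0]
    - [-0.018,0,0]
    - [-0.024,0,0]
    - [-0.03,0,0]
    - [-0.036,0,0]
    - [-0.042,0,0]
    - [-0.042,0,0]
  turn:
    - [0,0,0]
    - [0,0,0]
    - [0,0,0]
    - [0,0,0]
    - [0,0,0]
    - [0,0,0]
    - [0,0,0]
    - [0,0,0]
  fingers: [1,1,1,1,1,1,1,1]

```text
time_s: 5.3
eef_pos: [520.5, -74.1, 38.4]
eef_rot: [-0.097, 3.139, -0.001]
wrist_force: [-0.2, -0.4, -0.3]
width: 0.1
gripper_force: 0.0
```

send_rows:
  delta_pos:
    - [-0.003,0,0]
    - [-0.006,0,0]
    - [-0.009,0,0]
    - [-0.012,0,0]
    - [-0.012,0,0]
    - [-0.012,0,0]
    - [-0.012,0,0]
    - [-0.012,0,0]
  turn:
    - [0,0,0]
    - [0,0,0]
    - [0,0,0]
    - [0,0,0]
    - [0,0,0]
    - [0,0,0]
    - [0,0,0]
    - [0,0,0]
  fingers: [1,1,1,1,1,1,1,1]

```text
time_s: 6.1
eef_pos: [529.2, -73.2, 38.0]
eef_rot: [0.096, -3.136, 0.0]
wrist_force: [-5.1, -1.2, 2.9]
width: 0.1
gripper_force: 2.7
```

```bash
python3 - <<'E'
from h import *
im=r.snapshot('top'); save('top1',im); s=r.get_state(); print(s['eef_pos'],s['wrist_force'])
save('top1c',cv2.resize(im[125:275,210:410],None,fx=4,fy=4,interpolation=cv2.INTER_CUBIC))
E
```

```text
[529.17824964 -73.21988801  37.9957915 ] [-4.51456235 -1.00500446  2.57493056]
```

View pics/top1c.png

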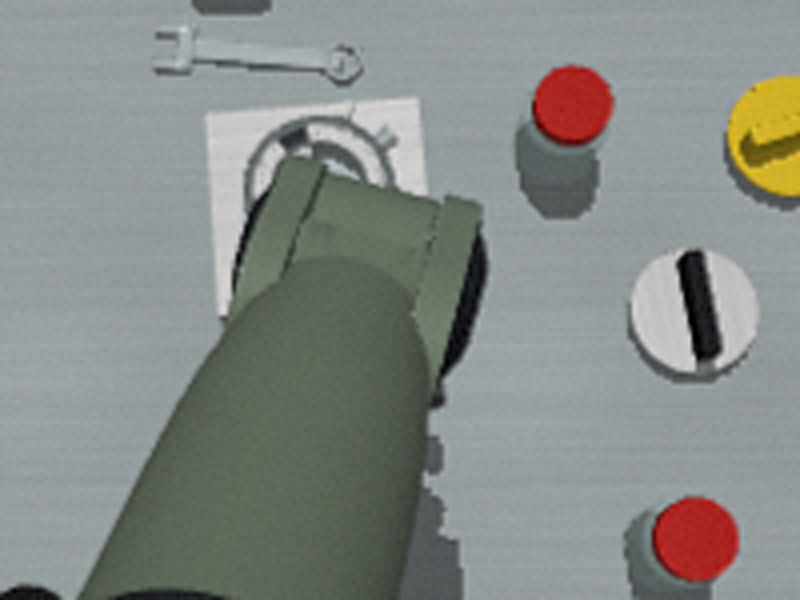

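The arm hides the drawer in this view, but the 5 N reaction after it stopped short suggests the end stop. I'll push a little more to confirm.

send_rows:
  delta_pos:
    - [-0.003,0,0]
    - [-0.006,0,0]
    - [-0.006,0,0]
    - [-0.006,0,0]
    - [-0.006,0,0]
    - [0.005,0,0]
    - [0.015,0,0]
    - [0.025,0,0]
  turn:
    - [0,0,0]
    - [0,0,0]
    - [0,0,0]
    - [0,0,0]
    - [0,0,0]
    - [0,0,0]
    - [0,0,0]
    - [0,0,0]
  fingers: [1,1,1,1,1,1,1,1]

```text
time_s: 6.95
eef_pos: [506.2, -74.9, 38.5]
eef_rot: [-0.097, 3.139, -0.0]
wrist_force: [-0.3, -0.1, -0.6]
width: 0.0
gripper_force: 0.0
```

```bash
python3 -c "
from h import *
go(495,-75,200,190)"
```

```text
t 6.95 pos [506.2 -74.9  38.5] F [-0.3 -0.1 -0.6] w 0.0
delta [ 0.011   0.0006 -0.1616] | 162 turn [-0.   0.1 -6.5]
```

send_rows:
  delta_pos:
    - [0.01,0,-0.03]
    - [0.01,0,-0.075]
    - [0.01,0,-0.12]
    - [0.01,0,-0.165]
    - [-0.02,0,-0.2]
    - [-0.06,0,-0.21]
    - [-0.105,0,-0.21]
    - [-0.15,0.005,-0.21]
  turn:
    - [0,0,0]
    - [0,0,0]
    - [0,0,0]
    - [0,0,0]
    - [0,0,0]
    - [0,0,0]
    - [0,0,0]
    - [0,0,0]
  fingers: [1,0.8,0.5,0,0,0,0,0]

```text
time_s: 7.75
eef_pos: [657.6, -61.1, 249.6]
eef_rot: [-0.095, 3.137, -0.001]
wrist_force: [-0.1, -0.2, 0.5]
width: 85.5
gripper_force: 0.0
```

send_rows:
  delta_pos:
    - [-0.03,0,0]
    - [-0.05,0,0]
    - [-0.065,0,0]
    - [-0.065,0,0]
    - [-0.065,0,0]
    - [-0.065,0,0]
    - [-0.065,0,0]
    - [-0.065,0,0]
  turn:
    - [0,0,0]
    - [0,0,0]
    - [0,0,0]
    - [0,0,0]
    - [0,0,0]
    - [0,0,0]
    - [0,0,0]
    - [0,0,0]
  fingers: [0,0,0,0,0,0,0,0]

```text
time_s: 8.55
eef_pos: [720.0, -56.7, 248.9]
eef_rot: [-0.096, 3.14, -0.0]
wrist_force: [1.2, -0.3, 0.3]
width: 85.3
gripper_force: 0.0
```

```bash
python3 - <<'E'
from h import *
s=r.get_state(); im=r.snapshot('wrist'); save('w2',im); print(s['eef_pos'],s['eef_rot'])
for n in ('pot','half_mark','catch','lid'):
    for d in r.trace(n,'wrist'): print(n,d['position'],d['score'],d['pixels'].sum(),np.round(atz('wrist',d['position'],150,s),1))
np.save('s2.npy',np.r_[s['eef_pos'],s['eef_rot']])
im=im[60:310,150:450]
save('w2c',cv2.resize(im,None,fx=2.4,fy=2.4,interpolation=cv2.INTER_CUBIC))
E
```

```text
[719.97794542 -56.65110447 248.8501389 ] [-9.62146546e-02  3.13966779e+00 -8.19687352e-05]
pot [290.1, 131.2] 0.83 15823 [658.1 -51.6 150. ]
half_mark [312.4, 66.4] 0.73 320 [611.2 -39.2 150. ]
catch [537.9, 19.5] 0.71 1745 [525.1 163.5 150. ]
catch [318.9, 250.3] 0.7 2060 [745.3 -23.4 150. ]
catch [290.8, 130.6] 0.58 16056 [657.6 -51.2 150. ]
catch [283.2, 47.7] 0.35 2902 [599.3 -60.1 150. ]
lid [74.5, 82.3] 0.94 3305 [ 620.7 -223.1  150. ]
lid [13.6, 18.6] 0.91 1166 [ 550.9 -305.7  150. ]
lid [32.6, 186.1] 0.87 2479 [ 706.8 -274.9  150. ]
lid [11.3, 99.5] 0.72 1547 [ 628.1 -299.4  150. ]
lid [318.8, 252.4] 0.33 1847 [747.  -23.3 150. ]
```

View pics/w2c.png

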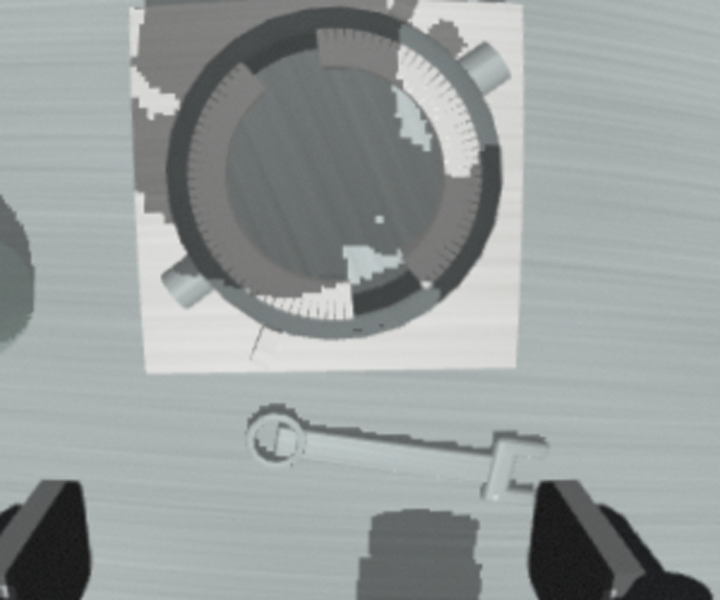

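The pot rim is centred at about crop (334,172). Its notches are at crop (286,65) and (387,291), the catches at (485,65) and (185,280), and the ribs at about (400,8) and (260,340).

```bash
python3 - <<'E'
from h import *
v=np.load('s2.npy'); s=dict(eef_pos=v[:3],eef_rot=v[3:])
w=lambda x,y,z=150: atz('wrist',(150+x/2.4,60+y/2.4),z,s)
p=lambda n,a:print(n,np.round(a,1))
n1=w(286,64.5);n2=w(387.5,291);p('n1',n1);p('n2',n2);p('mid',(n1+n2)/2);d=n1-n2;print(np.degrees(np.arctan2(d[1],d[0])),np.linalg.norm(d[:2]))
c1=w(480,68,138);c2=w(188,278,138);p('catch mid',(c1+c2)/2);d=c1-c2;print(np.degrees(np.arctan2(d[1],d[0])))
a=np.array([w(x,y) for x,y in((167,172),(501,172),(334,8),(334,338))]);p('rim',a);p('m',a.mean(0))
# fit on dark outer rim
im=cv2.imread('pics/w2.png'); 
for q in ((262,95),(320,68),(355,285),(408,270)): p('ic',w(*q))
hous=[w(x,y,80) for x,y in((130,8),(522,5),(515,368),(147,373))]; p('h',hous); p('hm',np.mean(hous,0))
d=hous[2]-hous[3];print(np.degrees(np.arctan2(d[1],d[0])));d=hous[2]-hous[1];print(np.degrees(np.arctan2(d[1],d[0])))
p('lid?',atz('wrist',(74.5,82.3),19,s)); 
E
```

```text
n1 [628. -68. 150.]
n2 [692.5 -34.  150. ]
mid [660.2 -51.  150. ]
-152.2506744058133 72.97185813989675
catch mid [658.6 -52.2 138. ]
129.79041042252086
rim [[ 660.9 -100.9  150. ]
 [ 654.3   -3.1  150. ]
 [ 610.3  -55.3  150. ]
 [ 707.9  -48.9  150. ]]
m [658.4 -52.  150. ]
ic [637.2 -74.3 150. ]
ic [628.4 -58.2 150. ]
ic [691.4 -43.8 150. ]
ic [685.8 -28.4 150. ]
h [[ 600.5 -131.2   80. ]
 [ 589.    18.1   80. ]
 [ 733.4   29.3   80. ]
 [ 744.7 -119.6   80. ]]
hm [666.9 -50.9  80. ]
94.32837350184721
4.418731768506153
lid? [ 603.6 -317.    19. ]
```

```bash
python3 -c "
from h import *
go(672,-307,190,190.5)"
```

```text
t 8.8 pos [720.3 -56.6 248.4] F [ 0.2  0.5 -1. ] w 85.6
delta [ 0.0636 -0.247   0.0584] | 262 turn [-0.  0. -7.]
```

send_rows:
  delta_pos:
    - [0.008,-0.03,0]
    - [0.019,-0.075,0]
    - [0.03,-0.12,0.01]
    - [0.041,-0.16,0.025]
    - [0.052,-0.2,0.04]
    - [0.06,-0.235,0.052]
    - [0.064,-0.247,0.058]
    - [0.064,-0.247,0.058]
  turn:
    - [0,0,-1]
    - [0,0,-2]
    - [0,0,-3]
    - [0,0,-4]
    - [0,0,-5]
    - [0,0,-6]
    - [0,0,-7]
    - [0,0,-7]
  fingers: [0,0,0,0,0,0,0,0]

```text
time_s: 9.6
eef_pos: [670.1, -309.3, 188.6]
eef_rot: [0.282, -3.127, -0.002]
wrist_force: [-0.1, -0.2, -0.2]
width: 85.6
gripper_force: 0.0
```

```bash
python3 - <<'E'
from h import *
s=r.get_state(); im=r.snapshot('wrist'); save('w3',im); print(s['time_s'],s['eef_pos'],s['eef_rot'])
np.save('s3.npy',np.r_[s['eef_pos'],s['eef_rot']])
for n in ('lid','lid_grip'):
    for d in r.trace(n,'wrist'): print(n,d['position'],d['score'],d['pixels'].sum(),np.round(atz('wrist',d['position'],19,s),1))
im=im[30:280,130:430]
save('w3c',cv2.resize(im,None,fx=2.4,fy=2.4,interpolation=cv2.INTER_CUBIC))
E
```

```text
9.6 [ 670.12642202 -309.32486711  188.61355887] [ 2.82004620e-01 -3.12686968e+00 -1.70603068e-03]
lid [279.9, 119.3] 0.96 7845 [ 600.7 -319.6   19. ]
lid [146.3, 114.8] 0.7 6289 [ 614.6 -446.7   19. ]
lid [183.0, 238.1] 0.68 5343 [ 731.2 -395.1   19. ]
lid [160.9, 11.6] 0.62 1397 [ 511.5 -451.2   19. ]
lid_grip [159.6, 7.3] 0.9 1437 [ 507.  -453.6   19. ]
lid_grip [277.5, 122.8] 0.89 7729 [ 604.3 -321.2   19. ]
lid_grip [184.3, 238.6] 0.83 5277 [ 731.4 -393.7   19. ]
lid_grip [144.7, 112.3] 0.58 6432 [ 612.4 -448.8   19. ]
```

View pics/w3c.png

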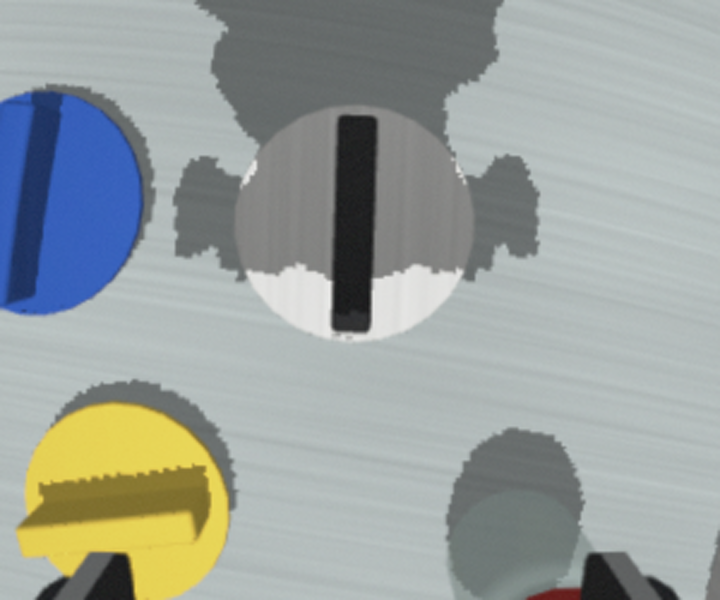

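The black bar runs from crop (357,116) to about (351,318), and its disc is centred at (354,223). It is the right lid, nearly aligned with the tool.

```bash
python3 - <<'E'
from h import *
v=np.load('s3.npy'); s=dict(eef_pos=v[:3],eef_rot=v[3:])
w=lambda x,y,z: atz('wrist',(130+x/2.4,30+y/2.4),z,s)
a=[w(x,y,19) for x,y in((235,223),(474,223),(354,104),(354,342))];print(np.round(a,1),np.mean(a,0))
b1=w(357,116,49);b2=w(351,315,49);print(b1,b2,(b1+b2)/2);d=b2-b1;yaw=180+np.degrees(np.arctan2(d[1],d[0]));print(np.linalg.norm(d),yaw)
c=np.mean(a,0); go(c[0],c[1],90,yaw)
E
```

```text
[[ 611.9 -365.8   19. ]
 [ 595.6 -276.3   19. ]
 [ 559.3 -329.4   19. ]
 [ 649.5 -312.9   19. ]] [ 604.07363623 -321.10706891   19.        ]
[ 567.56013167 -326.78201574   49.        ] [ 635.60810745 -316.47405953   49.        ] [ 601.58411956 -321.62803763   49.        ]
68.82427601779965 188.61371953557472
t 9.75 pos [ 672.2 -306.1  190.8] F [-0.2  0.3 -0.3] w 85.3
delta [ 0.0697 -0.0023  0.1008] | 123 turn [0.  0.  1.9]
```

send_rows:
  delta_pos:
    - [0.02,-0.001,0.02]
    - [0.05,-0.002,0.05]
    - [0.07,-0.002,0.08]
    - [0.07,-0.002,0.1]
    - [0.07,-0.002,0.12]
    - [0.07,-0.002,0.14]
    - [0.07,-0.002,0.15]
    - [0.07,-0.002,0.152]
  turn:
    - [0,0,2]
    - [0,0,2]
    - [0,0,2]
    - [0,0,2]
    - [0,0,2]
    - [0,0,2]
    - [0,0,2]
    - [0,0,2]
  fingers: [0,0,0,0,0,0,0,0]

```text
time_s: 10.55
eef_pos: [603.2, -320.2, 37.6]
eef_rot: [0.236, -3.132, -0.002]
wrist_force: [0.0, -0.3, 0.2]
width: 85.4
gripper_force: 0.0
```

```bash
python3 -c "
from h import *
go(603.5,-321,38,188.6)"
```

```text
t 10.55 pos [ 603.2 -320.2   37.6] F [ 0.  -0.3  0.2] w 85.4
delta [-0.0001 -0.0008 -0.0004] | 1 turn [ 0.1 -0.1  0. ]
```

Grip, then lift a little.

send_rows:
  delta_pos:
    - [0,0,0]
    - [0,0,0]
    - [0,0,0]
    - [0,0,0]
    - [0,0,0]
    - [0,0,0]
    - [0,0,0]
    - [0,0,0]
  turn:
    - [0,0,0]
    - [0,0,0]
    - [0,0,0]
    - [0,0,0]
    - [0,0,0]
    - [0,0,0]
    - [0,0,0]
    - [0,0,0]
  fingers: [0.5,1,1,1,1,1,1,1]
  grip_force: 60

```text
time_s: 11.35
eef_pos: [603.5, -322.2, 38.9]
eef_rot: [-0.233, 3.132, -0.001]
wrist_force: [-1.4, -0.1, 4.6]
width: 12.8
gripper_force: 59.3
```

```bash
python3 -c "
from h import *
s=r.get_state();print(s['gripper_force'])
go(659,-52,230,207.5)"
```

```text
59.2736953496933
t 11.35 pos [ 603.5 -322.2   38.9] F [-1.4 -0.1  4.6] w 12.8
delta [-0.095   0.2588 -0.1913] | 336 turn [ -0.1   0.  -19. ]
```

send_rows:
  delta_pos:
    - [0,0,-0.02]
    - [0,0,-0.06]
    - [0,0,-0.105]
    - [0,0,-0.15]
    - [-0.01,0.03,-0.18]
    - [-0.025,0.07,-0.191]
    - [-0.04,0.11,-0.191]
    - [-0.055,0.15,-0.191]
  turn:
    - [0,0,0]
    - [0,0,0]
    - [0,0,0]
    - [0,0,0]
    - [0,0,-3]
    - [0,0,-6]
    - [0,0,-9]
    - [0,0,-12]
  fingers: [1,1,1,1,1,1,1,1]

```text
time_s: 12.15
eef_pos: [635.2, -163.8, 229.0]
eef_rot: [0.562, -3.091, -0.001]
wrist_force: [-0.3, 0.3, -2.2]
width: 13.0
gripper_force: 59.0
```

```bash
python3 -c "
from h import *
go(659,-52,230,207.5)"
```

```text
t 12.15 pos [ 635.2 -163.8  229. ] F [-0.3  0.3 -2.2] w 13.0
delta [-0.0616  0.0962 -0.0009] | 114 turn [ 0.  -0.  -6.9]
```

send_rows:
  delta_pos:
    - [-0.02,0.03,0]
    - [-0.04,0.06,0]
    - [-0.055,0.085,0]
    - [-0.0615,0.096,0]
    - [-0.0615,0.096,0]
    - [-0.0615,0.096,0]
    - [-0.0615,0.096,0]
    - [-0.0615,0.096,0]
  turn:
    - [0,0,-2]
    - [0,0,-4]
    - [0,0,-6]
    - [0,0,-7]
    - [0,0,-7]
    - [0,0,-7]
    - [0,0,-7]
    - [0,0,-7]
  fingers: [1,1,1,1,1,1,1,1]

```text
time_s: 12.95
eef_pos: [659.1, -55.4, 229.2]
eef_rot: [0.744, -3.052, 0.0]
wrist_force: [-0.3, 0.5, -1.9]
width: 12.6
gripper_force: 59.1
```

```bash
python3 - <<'E'
from h import *
s=r.get_state(); im=r.snapshot('wrist'); save('w4',im)
np.save('s4.npy',np.r_[s['eef_pos'],s['eef_rot']])
sc=r.snapshot('scene'); save('s5',sc)
a=cv2.resize(im[0:400,80:480],None,fx=1.4,fy=1.4)[:500]; b=cv2.resize(sc[150:300,180:330],(240,240)); 
save('w4c',cv2.resize(im[100:320,180:380],None,fx=2.6,fy=2.6,interpolation=cv2.INTER_CUBIC))
go(659,-52,230,207.5)
E
```

```text
t 13.05 pos [659.2 -55.  229.3] F [ 0.4 -0.1 -2.3] w 13.0
delta [-0.0012  0.0028 -0.0007] | 3 turn [-0.  -0.  -0.1]
```

View pics/w4c.png

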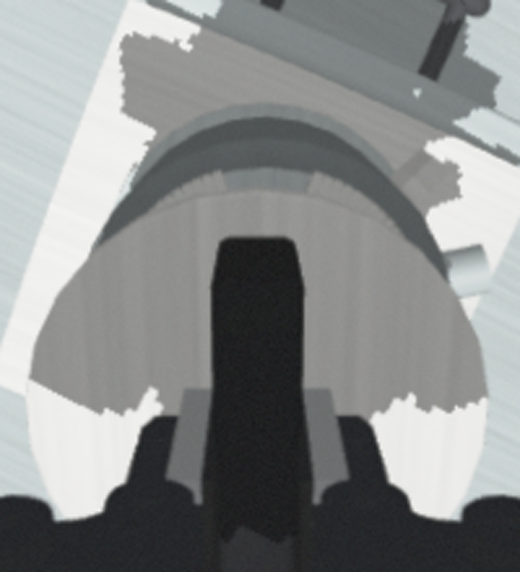

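The near notch shows at crop columns 222–312 (centre 267, row 183) against the bar's centre line at 257. That agrees with the 3 mm shift computed along tool y, and the angle looks right.

```bash
python3 - <<'E'
from h import *
v=np.load('s4.npy'); s=dict(eef_pos=v[:3],eef_rot=v[3:]); R=Ro.from_rotvec(v[3:])
w=lambda x,y,z: R.inv().apply(atz('wrist',(180+x/2.6,100+y/2.6),z,s)-v[:3]).round(1)
print('disc front',w(257,188,229-38.5+19)); print('bar front',w(257,240,229-38.5+49))
print('notch L/R',w(222,182,150),w(312,182,150)); print('rim front',w(262,118,150),w(262,104,150)); print('disc L/R',w(28,395,209.5),w(488,400,209.5))
print('pot ctr in tool',R.inv().apply(np.array([659,-52,230])-v[:3]))
E
```

```text
disc front [45.   0.9 19.7]
bar front [ 42.3   0.8 -10.3]
notch L/R [36.8 -7.7 79.2] [36.8 14.7 79.2]
rim front [52.8  2.2 79.2] [56.2  2.2 79.2]
disc L/R [  4.8 -43.8  19.7] [ 3.7 46.2 19.7]
pot ctr in tool [-1.45467868  3.03629576 -0.79085087]
```

send_rows:
  delta_pos:
    - [-0.001,0.003,0.005]
    - [-0.001,0.003,0.012]
    - [-0.001,0.003,0.02]
    - [-0.001,0.003,0.028]
    - [-0.001,0.003,0.034]
    - [-0.001,0.003,0.038]
    - [-0.001,0.003,0.041]
    - [-0.001,0.003,0.043]
  turn:
    - [0,0,0]
    - [0,0,0]
    - [0,0,0]
    - [0,0,0]
    - [0,0,0]
    - [0,0,0]
    - [0,0,0]
    - [0,0,0]
  fingers: [1,1,1,1,1,1,1,1]

```text
time_s: 13.85
eef_pos: [658.9, -50.7, 186.0]
eef_rot: [0.747, -3.051, -0.0]
wrist_force: [0.4, -0.1, -3.5]
width: 13.1
gripper_force: 59.1
```

send_rows:
  delta_pos:
    - [0,0,0.002]
    - [0,0,0.004]
    - [0,0,0.006]
    - [0,0,0.008]
    - [0,0,0.009]
    - [0,0,0.01]
    - [0,0,0.01]
    - [0,0,0.01]
  turn:
    - [0,0,0]
    - [0,0,0]
    - [0,0,0]
    - [0,0,0]
    - [0,0,0]
    - [0,0,0]
    - [0,0,0]
    - [0,0,0]
  fingers: [1,1,1,1,1,1,1,1]

```text
time_s: 14.65
eef_pos: [658.8, -50.7, 176.3]
eef_rot: [-0.747, 3.051, -0.0]
wrist_force: [0.2, -0.2, -1.7]
width: 12.5
gripper_force: 59.1
```

Already below the flange without contact, so the lugs are through. Now to seat it.

send_rows:
  delta_pos:
    - [0,0,0.001]
    - [0,0,0.002]
    - [0,0,0.003]
    - [0,0,0.003]
    - [0,0,0.004]
    - [0,0,0.004]
    - [0,0,0.004]
    - [0,0,0.004]
  turn:
    - [0,0,0]
    - [0,0,0]
    - [0,0,0]
    - [0,0,0]
    - [0,0,0]
    - [0,0,0]
    - [0,0,0]
    - [0,0,0]
  fingers: [1,1,1,1,1,1,1,1]

```text
time_s: 15.45
eef_pos: [659.0, -50.7, 174.9]
eef_rot: [-0.747, 3.05, -0.001]
wrist_force: [-4.3, 0.6, 10.2]
width: 13.1
gripper_force: 60.9
```

send_rows:
  delta_pos:
    - [0,0,-0.001]
    - [0,0,-0.001]
    - [0,0,-0.001]
    - [0,0,-0.001]
    - [0,0,-0.001]
    - [0,0,-0.001]
    - [0,0,-0.001]
    - [0,0,-0.001]
  turn:
    - [0,0,0]
    - [0,0,4]
    - [0,0,8]
    - [0,0,12]
    - [0,0,16]
    - [0,0,20]
    - [0,0,24]
    - [0,0,24]
  fingers: [1,1,1,1,1,1,1,1]
  grip_force: 90

```text
time_s: 16.25
eef_pos: [659.3, -51.9, 175.0]
eef_rot: [-0.094, 3.138, -0.004]
wrist_force: [-3.1, -2.6, 6.7]
width: 12.1
gripper_force: 88.7
```

```bash
python3 -c "
from h import *
s=r.get_state();print(s['moment'],s['gripper_force'])
go(659,-52,174,162.5)"
```

```text
[-0.31806731  0.61509253  0.0832641 ] 88.69515895843506
t 16.25 pos [659.3 -51.9 175. ] F [-3.1 -2.6  6.7] w 12.1
delta [ 0.0003 -0.0001  0.001 ] | 1 turn [-0.1  0.1 20.9]
```

send_rows:
  delta_pos:
    - [0,0,0]
    - [0,0,0]
    - [0,0,0]
    - [0,0,0]
    - [0,0,0]
    - [0,0,0]
    - [0,0,0]
    - [0,0,0]
  turn:
    - [0,0,4]
    - [0,0,8]
    - [0,0,12]
    - [0,0,16]
    - [0,0,19]
    - [0,0,21]
    - [0,0,21]
    - [0,0,21]
  fingers: [1,1,1,1,1,1,1,1]

```text
time_s: 17.05
eef_pos: [658.9, -52.3, 175.0]
eef_rot: [0.478, 3.103, -0.005]
wrist_force: [-4.2, -4.6, 7.6]
width: 12.2
gripper_force: 88.9
```

```bash
python3 - <<'E'
from h import *
s=r.get_state();print(s['moment'],s['gripper_force'],np.abs(s['dq']).max())
go(659,-52,174,162.5)
s=r.get_state(); im=r.snapshot('wrist'); save('w6',im); np.save('s6.npy',np.r_[s['eef_pos'],s['eef_rot']])
a=cv2.resize(im[60:340,150:410],None,fx=2,fy=2,interpolation=cv2.INTER_CUBIC)
save('w6c',a)
E
```

```text
[-0.58234128  0.91638342  0.21691628] 88.88771295547485 0.002510631681246891
t 17.05 pos [658.9 -52.3 175. ] F [-4.2 -4.6  7.6] w 12.2
delta [-0.      0.0003  0.001 ] | 1 turn [-0.2  0.1 -0. ]
```

View pics/w6c.png

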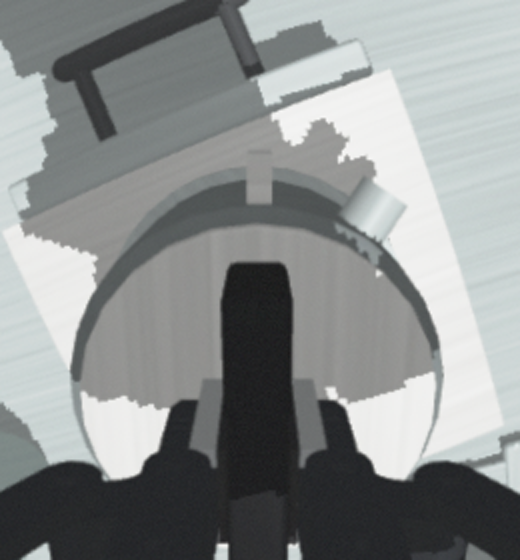

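The rib at crop (259,178) is in line with the bar (centre 257), the lid sits flat, and the drawer front is flush with the housing. I'll hold briefly, then hand in.

send_rows:
  delta_pos:
    - [0,0,0]
    - [0,0,0]
    - [0,0,0]
    - [0,0,0]
    - [0,0,0]
    - [0,0,0]
    - [0,0,0]
    - [0,0,0]
  turn:
    - [0,0,0]
    - [0,0,0]
    - [0,0,0]
    - [0,0,0]
    - [0,0,0]
    - [0,0,0]
    - [0,0,0]
    - [0,0,0]
  fingers: [1,1,1,1,1,1,1,1]

```text
time_s: 17.9
eef_pos: [658.9, -52.3, 175.0]
eef_rot: [0.478, 3.103, -0.005]
wrist_force: [-4.2, -3.2, 7.6]
width: 12.1
gripper_force: 88.9
```

```bash
python3 -c "
from h import *
go(659,-52,174,162.5); print(r.job_done())"
```

```text
t 17.9 pos [658.9 -52.3 175. ] F [-4.2 -3.2  7.6] w 12.1
delta [0.     0.0003 0.001 ] | 1 turn [-0.2  0.1 -0. ]
the job is handed in; nothing more can be done
None
```

I handed the job in at 17.9 s, with no verdict returned: the drawer is home, and the lid is seated on the pot, turned in line with the ribs and still held by the gripper.

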